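Index the model turntable by one hole

ROBOT

A 7-joint arm with a two-finger parallel gripper is mounted at the origin on a cart in front of the work surface, level with it; the furniture and walls round the work are solid. World frame = base frame: x ahead of the robot, y to its left, z up, the work surface at z = 0. Lengths are in m, angles in rad, forces in N, time in s.
With the tool pointing down it reaches from about 0.35 to 0.9 m from the base axis. Payload 8.1 kg.
Tool frame: the origin (TCP) lies between the finger pads; the fingertips stand 19 mm ahead of it and the grasp point (between the pads) is the TCP; z points along the fingers, y is the direction in which the jaws open and shut (so a half turn about z gives the same grasp; the last joint's range is limited). The gripper opens to 92 mm and grips with 3 to 60 N. Pads are 19 mm wide; open, the fingers measure 130 mm over their backs; the gripper's body (75 mm by 190 mm) begins 47 mm behind the grasp point.
Start: joints at [1.159, 0.434, 0.025, 1.573, -0.012, 1.134, -0.075], TCP at [0.19, -0.595, 0.246] pointing down, gripper open.
Joint ranges: [-2.62, 2.62], [-0.44, 2.09], [-1.27, 1.32], [0.08, 2.57], [-1.32, 4.46], [0.12, 2], [-2.74, 2.74]. Speed limits (rad/s): [2.22, 2.22, 3.01, 3.01, 3.14, 3.14, 3.14].

INTERFACE

Orientations are given as a unit quaternion [w, x, y, z].
In Python, from plant import ctrl gives the robot as it stands.
- The arm moves only by the tool step_arm, never from a script. Its arguments are lists of equal length, an entry for each row: "travel": the shift along the tool's x, y, z in units of 40 mm (1.0 is 40 mm), a list of three; "roll": the turn about the tool's z in units of 8 degrees (1.0 is 8 degrees). A call has exactly 10 rows; each row shifts and turns the commanded pose from where the row before left it, along the tool's axes as they then stand; what a row does not reach is not made up. A row lasts 1/10 s, in which the tool goes at most 50 mm and 8.59 degrees, less where a joint would pass 70% of its speed; a pose out of reach is approached as far as the arm can. A call is refused whole if a number of a shift passes 1 or a number of a turn 1, either way. A call with a gripper value outside its range is refused whole. "jaw" is the closure, from -1 (fully open) to 1 (shut), so that 0 is half open, set as the call begins (left out, the last holds). The fingers move at their own pace and stop on an object; "force" is the grip in N (left out, the last holds). Time passes only in rows, so rows that do not move let the fingers close, or fill a call up. It gives the time, the measured TCP pose, the force and the opening at its end, in the units of the state.
- ctrl.get_obs(): the state, without advancing time (a new reading comes with each control period).
- ctrl.capture(name): name is "side" or "top"; returns the picture (480x640x3 uint8, red, green, blue); there is no depth.
- ctrl.camera_params(name): a dict with "mtx" (3x3 intrinsics, pixels), "pose" (4x4, takes a point from camera to world coordinates). Camera axes: x right, y down, z forward; pixel columns grow to the right and rows downward; lengths in m; the calibration is good to about 2 mm. A picture is of the moment at which its call begins. camera_params takes no time and is no camera call.
- ctrl.close_job(): hands the job in, once; it reports no verdict.
The state is a dict: "t": time; "joint_positions": joint angles; "joint_vel": joint speeds; "joint_efforts": joint torques, N m; "tcp_pos": TCP position; "ee_rot": TCP orientation; "wrist_force": force on the tool from outside, world axes, zero at the start; "torque": the same for the moment, N m; "opening": finger opening in m.
Only numpy, scipy, OpenCV 4.12 (cv2) and the standard library are available. Lean on these libraries where they do the work, as an engineer would, in place of code of your own. Each camera call takes 0.05 s, during which the arm holds its last target.

TASK

Bring the plaster jaw model round to its next working position: with a fingertip press the turntable's spring plunger (the black round head on the index arm) down until its pin leaves the hole, push the arm counter-clockwise (seen from above, towards the upright thumb post), and let the pin spring fully up in the very next hole of the ring, one eighth of a turn on. Do not turn it past that hole or back the other way, and finish with the hand clear. Only press and push, lifting nothing, do not touch the model on the table, and leave everything else on the bench where it is.

Things in the scene. Friction and masses are not known exactly. Their poses are not given: they have to be found in the camera images.
- turntable: fixed base of an indexing turntable, grey round foot 152 mm across, with a flat steel index ring (160 mm across, top 41 mm above the bench) that has eight round through holes (13 mm) evenly spaced by 45 degrees (0.785 rad) on a circle of 68 mm radius. Origin on the vertical turning axis, at bench height; z up; x points (level) along the index arm as it stands at the start
- table (a joint): turning angle of the round aluminium table (110 mm across, its top 55 mm above the bench) with its index arm, about the vertical axis of the base, rad: 0 at the start, positive counter-clockwise seen from above; the next hole is at +0.785. The pin has about 0.03 rad of play in a hole. It turns stiffly (about 1.5 N at the plunger head) and stays where it is left
- plunger (a joint): how far the spring plunger is pressed down, m: 0 up, 0.009 fully down. It rides on the index arm and turns with the table. Its pin comes up into a hole of the ring from below: pressed less than 0.0055 it locks the table, pressed farther it is free of the ring. The spring pushes it up with 3 N (up) to 8 N (fully down). If let go between two holes the pin slides along under the ring (about 0.0055) and springs up by itself in the next hole that it meets
- table_axis (a point): point on the turning axis at the height of the table top (55 mm above the bench)
- plunger_head (a point): centre of the top of the plunger's black round head, 32 mm across, at the outer end of the index arm, 98 mm from the turning axis; 84 mm above the bench when up. The point moves with the plunger and the table. Below the head an aluminium sleeve reaches 66 mm above the bench
- thumb_post (a point): top of the upright steel post (12 mm thick, top 105 mm above the bench) that stands rigidly on the index arm beside the plunger head, on the counter-clockwise side: 33 mm from the centre of the head, 100 mm from the turning axis. A finger on the head can push the arm round by friction and, after slipping some mm, against this post
- jaw_model_mid (a point): white plaster jaw model, 67x66x28 mm, standing loose in the middle of the table and turning with it; point at its centre, half-way up
- bur_block_mid (a point): wooden block with small burs standing in it, 45x90x52 mm, loose on the bench beside the turntable; point at its centre, half-way up
- paste_jar_mid (a point): orange jar with black screw lid, 49 mm across, 52 mm tall, loose on the bench beside the turntable; point at its centre, half-way up
- trial_denture_mid (a point): white jaw model with pink gum and teeth, 62x61x26 mm, loose on the bench to the left; point at its centre, half-way up
- green_model_mid (a point): green jaw model, 64x63x26 mm, loose on the bench to the right in front; point at its centre, half-way up
- plaster_pot_mid (a point): round white pot with green lid, 73 mm across, 71 mm tall, loose on the bench to the right; point at its centre, half-way up
- spatula_mid (a point): spatula with black handle, 170x20x13 mm, lying loose at the bench's front edge; point at its centre, half-way up
Not all that is in view belongs to the job. Leave any yellow look-alike of the part that bears jaw_model_mid alone.

How it is judged:
On the way, in this order (a step that is already met when the one before it is completed fails the run):
1. the plunger is pressed down, its pin out of the first hole (value of joint plunger above 0.0053 m and value of joint table below 0.15 rad).
2. the table is on its way round, between the two holes (value of joint table between 0.25 and 0.6 rad and value of joint plunger above 0.004 m).
At the end, for the whole second after the job is handed in: the table stands one hole on (0.785 rad, within 0.05) and at rest, the plunger is up (less than 1.5 mm from its top position), the jaw model stands on the middle of the table (within 15 mm) (value of joint table between 0.735 and 0.835 rad and value of joint plunger below 0.0015 m and velocity of joint table between -0.03 and 0.03 rad/s and horizontal distance between jaw_model_mid and table_axis below 0.015 m and height (world z) of jaw_model_mid between 0.064 and 0.074 m); the robot touches nothing.
It fails at once if the table is turned past the next hole (value of joint table above 0.87 rad).
It fails at once if the table is turned the other way (value of joint table below -0.1 rad).
It fails at once if the jaw model is touched (contact force between any of the fingers, the arm and jaw_model above 1 N).
It fails at once if the jaw model is lifted or shifted on the table (height (world z) of jaw_model_mid above 0.08 m or horizontal distance between jaw_model_mid and table_axis above 0.015 m).
It fails at once if something else on the bench is moved or lifted (distance of any of bur_block_mid, paste_jar_mid, trial_denture_mid, green_model_mid, plaster_pot_mid, spatula_mid from where it was at the start of the episode above 0.015 m).
It also fails if it takes over 42 s, if anything falls off the work surface, if the arm or the gripper's body presses on something with over 40 N, if the wrist force passes 120 N, or if a joint passes its speed limit or range.

## Working session

There is one attempt and no reset: what is moved stays moved. The work goes in short steps, Python scripts to look and compute and a tool call to move; the robot and the scene stay as the last step left them, time stands still between calls to the robot, and variables do not carry over. Pictures are saved under pics/ and viewed, and the job is handed in when it is done.

Besides the shell and the picture viewer there is one more tool, called by a JSON object that holds its "op" and its "data", one argument or row to a line. step_arm: Moves the arm, as the interface text tells. Its arguments: {"type":"object","properties":{"travel":{"type":"array","items":{"type":"array","items":{"type":"number"}}},"roll":{"type":"array","items":{"type":"number"}},"jaw":{"type":"number"},"force":{"type":"number"}},"required":["travel","roll"]}

```bash
mkdir -p pics
python3 - <<'E'
from plant import ctrl
import cv2
for n in("side","top"):
    im=ctrl.capture(n); cv2.imwrite(f"pics/{n}0.png",im[:,:,::-1])
    p=ctrl.camera_params(n); print(n,p["mtx"].round(1).tolist(),p["pose"].round(4).tolist())
o=ctrl.get_obs(); print({k:(o[k] if not hasattr(o[k],'round') else o[k].round(3)) for k in o})
E
```

```text
side [[623.0, 0.0, 320.7], [0.0, 623.0, 245.1], [0.0, 0.0, 1.0]] [[-0.954, -0.1984, 0.2249, 0.2242], [-0.2997, 0.6067, -0.7362, 0.9689], [0.0096, -0.7698, -0.6383, 0.9233], [0.0, 0.0, 0.0, 1.0]]
top [[488.8, 0.0, 321.9], [0.0, 488.8, 247.0], [0.0, 0.0, 1.0]] [[-0.0288, -0.9974, 0.0655, 0.4365], [-0.9994, 0.0273, -0.0233, 0.0143], [0.0214, -0.0661, -0.9976, 1.2572], [0.0, 0.0, 0.0, 1.0]]
{'t': 0.1, 'joint_positions': array([ 1.159,  0.435,  0.025,  1.574, -0.012,  1.134, -0.075]), 'joint_vel': array([-0.   , -0.002,  0.   , -0.001, -0.001, -0.   , -0.002]), 'joint_efforts': array([ 3.0000e-03, -6.6913e+01,  9.8800e-01, -3.1514e+01, -6.1000e-02,
        3.7000e-02,  0.0000e+00]), 'tcp_pos': array([ 0.19 , -0.595,  0.245]), 'ee_rot': array([-0.001,  0.988,  0.154, -0.   ]), 'wrist_force': array([-0.346,  0.017, -0.212]), 'torque': array([-0.021, -0.042, -0.031]), 'opening': 0.09137584900210712}
```

View pics/side0.png

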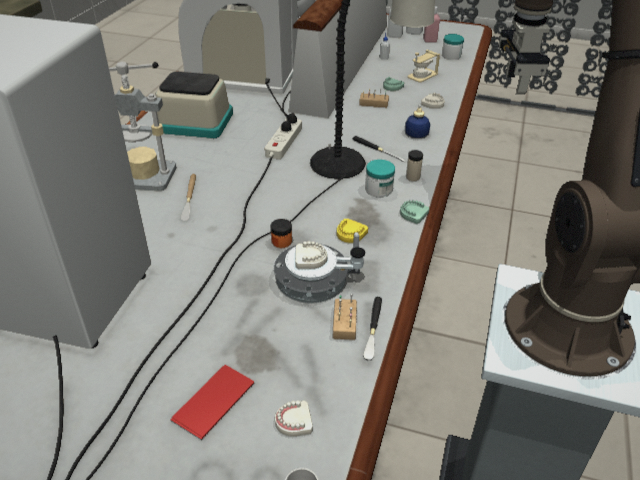

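View pics/top0.png

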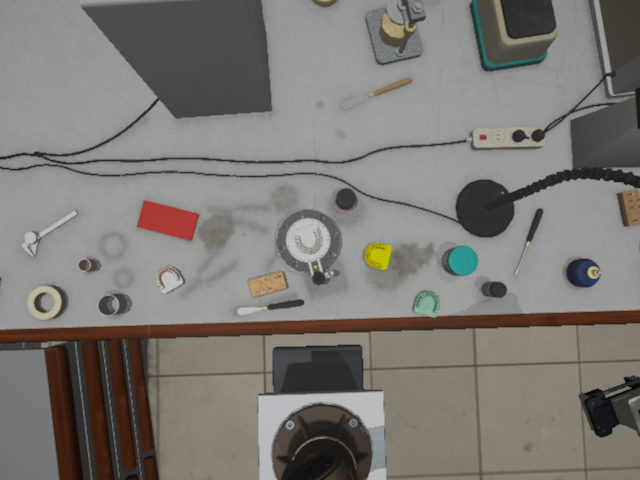

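The top picture shows the turntable centred near (309,241), with its arm pointing at the robot. The head is near (319,279) and the post near (333,272). I'll zoom in.

Run:
```python
import cv2,numpy as np
t=cv2.imread("pics/top0.png")[195:305,260:390]; s=cv2.imread("pics/side0.png")[215:315,260:390]
cv2.imwrite("pics/c1.png",cv2.resize(t,None,fx=6,fy=5.4545,interpolation=cv2.INTER_CUBIC)[:600])
cv2.imwrite("pics/c2.png",cv2.resize(s,None,fx=6,fy=6,interpolation=cv2.INTER_CUBIC))
```

```text
(no output)
```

View pics/c1.png

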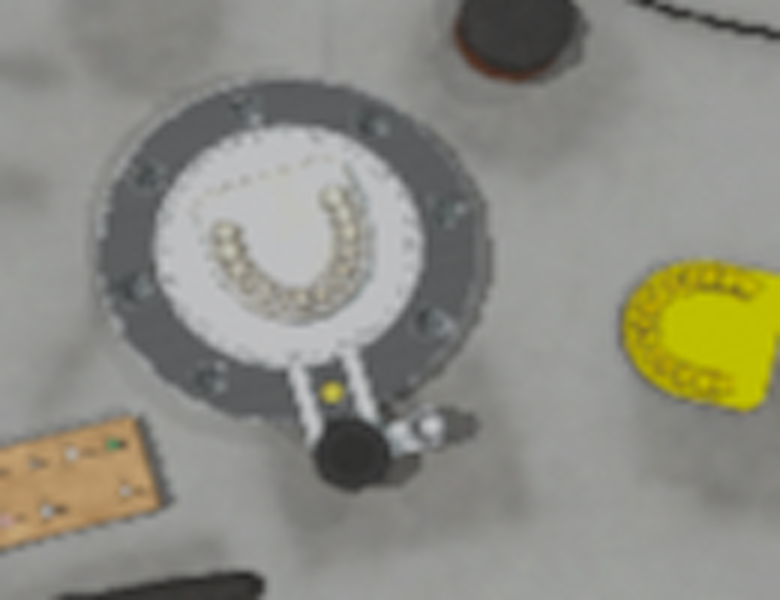

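View pics/c2.png

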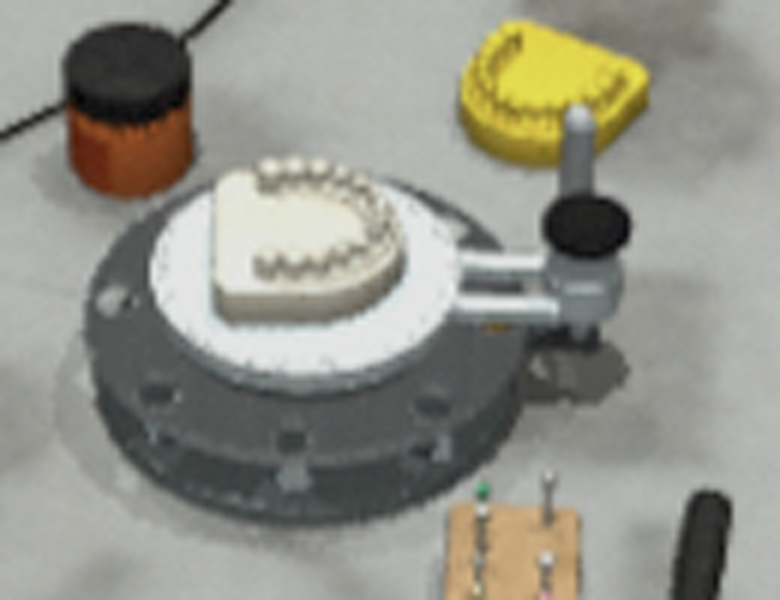

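```bash
cat > h.py <<'E'
from plant import ctrl
import numpy as np
def ray(n,u,v,z):
    p=ctrl.camera_params(n);P=p["pose"];d=P[:3,:3]@np.linalg.solve(p["mtx"],[u,v,1]);c=P[:3,3]
    return c+d*(z-c[2])/d[2]
def proj(n,X):
    p=ctrl.camera_params(n);P=p["pose"];q=p["mtx"]@(P[:3,:3].T@(np.asarray(X)-P[:3,3]));return q[:2]/q[2]
E
python3 - <<'E'
from h import *
for l,n,u,v,z in [("ring","top",309.2,240.5,.041),("table","top",308.3,240.3,.055),("head","top",318.7,278.2,.084),("post","top",331.7,273.5,.105),
 ("table","side",310.8,260.8,.055),("head","side",357.8,252.8,.084),("post","side",356.5,233.3,.105),
 ("jar","top",346,198,.052),("bur","top",268,284,.052),("spat handle end","top",303,302,.01),("yellow","top",377,256,.026),("ring L","side",260+85/6,215+320/6,.041),("ring R","side",260+527/6,215+320/6,.041)]:
    print(l,n,ray(n,u,v,z).round(4))
E
```

```text
ring top [0.5335 0.0172 0.041 ]
table top [0.533  0.0194 0.055 ]
head top [ 0.4389 -0.0032  0.084 ]
post top [ 0.449  -0.0338  0.105 ]
table side [0.5345 0.0236 0.055 ]
head side [0.439  0.0008 0.084 ]
post side [ 0.4525 -0.0356  0.105 ]
jar top [ 0.6363 -0.0773  0.052 ]
bur top [0.4284 0.1211 0.052 ]
spat handle end top [0.38   0.0373 0.01  ]
yellow top [ 0.4908 -0.153   0.026 ]
ring L side [0.6058 0.0555 0.041 ]
ring R side [0.4571 0.0071 0.041 ]
```

```bash
cat >> h.py <<'E'
def yaw_of(q):
    from scipy.spatial.transform import Rotation as R
    m=R.from_quat([q[1],q[2],q[3],q[0]]).as_matrix(); return np.arctan2(m[1,0],m[0,0]),m
def plan(target,yaw_t,N):
    o=ctrl.get_obs();p=np.array(o["tcp_pos"]);a,m=yaw_of(o["ee_rot"])
    if isinstance(target,(list,tuple,np.ndarray)): pts=[p+(np.array(target)-p)*(i+1)/N for i in range(N)]
    else: pts=[target((i+1)/N) for i in range(N)]
    dy=(yaw_t-a)/N; T=[];R=[]
    for i in range(N):
        c,s=np.cos(a),np.sin(a)
        r=round(-np.degrees(dy)/8,2)
        d=pts[i]-p
        l=np.array([c*d[0]+s*d[1], s*d[0]-c*d[1], -d[2]])/.04
        l=l.round(2); T.append((l+0).tolist());R.append(r)
        w=l*.04; p=p+[c*w[0]+s*w[1], s*w[0]-c*w[1], -w[2]]; a-=np.radians(8*r)
    print(T);print(R);print("end",p.round(4),np.degrees(a).round(2))
def st():
    o=ctrl.get_obs();a,m=yaw_of(o["ee_rot"]);print(round(o["t"],2),o["tcp_pos"].round(4),np.degrees(a).round(2),"tilt",m[:2,2].round(4),"F",o["wrist_force"].round(2),"op",round(o["opening"],4),o["joint_positions"].round(2))
E
python3 -c "
from h import *
st();plan([.4406,-.0137,.18],np.radians(102.5),20)"
```

```text
0.1 [ 0.1898 -0.5951  0.2451] 17.69 tilt [-0.0005  0.0012] F [-0.35  0.02 -0.21] op 0.0914 [ 1.16  0.44  0.02  1.57 -0.01  1.13 -0.08]
[[0.52, -0.6, 0.08], [0.56, -0.55, 0.08], [0.6, -0.52, 0.08], [0.64, -0.47, 0.09], [0.67, -0.42, 0.08], [0.7, -0.36, 0.08], [0.73, -0.32, 0.08], [0.75, -0.26, 0.08], [0.76, -0.21, 0.08], [0.78, -0.15, 0.08], [0.78, -0.09, 0.08], [0.79, -0.03, 0.09], [0.79, 0.03, 0.08], [0.79, 0.08, 0.08], [0.78, 0.15, 0.08], [0.77, 0.2, 0.08], [0.75, 0.25, 0.08], [0.72, 0.31, 0.08], [0.71, 0.37, 0.09], [0.67, 0.41, 0.08]]
[np.float64(-0.53), np.float64(-0.53), np.float64(-0.53), np.float64(-0.53), np.float64(-0.53), np.float64(-0.53), np.float64(-0.53), np.float64(-0.53), np.float64(-0.53), np.float64(-0.53), np.float64(-0.53), np.float64(-0.53), np.float64(-0.53), np.float64(-0.53), np.float64(-0.53), np.float64(-0.53), np.float64(-0.53), np.float64(-0.53), np.float64(-0.53), np.float64(-0.53)]
end [ 0.4406 -0.0137  0.1799] 102.49
```

{"op": "step_arm", "data": {
  "travel": [
    [0.52,-0.6,0],
    [0.56,-0.55,0],
    [0.6,-0.52,0],
    [0.64,-0.47,0],
    [0.67,-0.42,0],
    [0.7,-0.36,0],
    [0.73,-0.32,0],
    [0.75,-0.26,0],
    [0.76,-0.21,0],
    [0.78,-0.15,0]
  ],
  "roll": [-0.53,-0.53,-0.53,-0.53,-0.53,-0.53,-0.53,-0.53,-0.53,-0.53],
  "jaw": 1,
  "force": 20
}}

```text
t: 1.1
tcp_pos: [0.3154, -0.3032, 0.2456]
ee_rot: [-0.0, 0.865, 0.502, -0.0]
wrist_force: [0.1, -0.6, 0.2]
opening: 0.0164
```

```bash
python3 -c "
from h import *
st();plan([.4406,-.0137,.18],np.radians(102.5),10)"
```

```text
1.1 [ 0.3154 -0.3032  0.2456] 60.26 tilt [-0.0004  0.0002] F [ 0.12 -0.63  0.17] op 0.0164 [ 0.88  0.15 -0.27  1.99  0.05  1.01  0.07]
[[0.78, -0.09, 0.16], [0.79, -0.03, 0.17], [0.79, 0.03, 0.16], [0.78, 0.09, 0.17], [0.78, 0.15, 0.16], [0.76, 0.2, 0.16], [0.75, 0.26, 0.17], [0.72, 0.31, 0.16], [0.7, 0.36, 0.17], [0.67, 0.42, 0.16]]
[np.float64(-0.53), np.float64(-0.53), np.float64(-0.53), np.float64(-0.53), np.float64(-0.53), np.float64(-0.53), np.float64(-0.53), np.float64(-0.53), np.float64(-0.53), np.float64(-0.53)]
end [ 0.4406 -0.0137  0.18  ] 102.66
```

{"op": "step_arm", "data": {
  "travel": [
    [0.78,-0.09,0.16],
    [0.79,-0.03,0.17],
    [0.79,0.03,0.16],
    [0.78,0.09,0.17],
    [0.78,0.15,0.16],
    [0.76,0.2,0.16],
    [0.75,0.26,0.17],
    [0.72,0.31,0.16],
    [0.7,0.36,0.17],
    [0.67,0.42,0.16]
  ],
  "roll": [-0.53,-0.53,-0.53,-0.53,-0.53,-0.53,-0.53,-0.53,-0.53,-0.53]
}}

```text
t: 2.1
tcp_pos: [0.4415, -0.0143, 0.1797]
ee_rot: [-0.0, 0.625, 0.781, -0.0]
wrist_force: [0.8, -0.1, 0.3]
opening: 0.0
```

```bash
python3 -c "
from h import *
import cv2
st()
for n in('side','top'):
    im=ctrl.capture(n)[:,:,::-1]; c=im[195:315,240:400]; cv2.imwrite(f'pics/{n}1.png',cv2.resize(c,None,fx=5,fy=5,interpolation=cv2.INTER_CUBIC))
st()
p=ctrl.get_obs()['tcp_pos']
for n in('side','top'): print(n,(proj(n,p-[0,0,.019])-[240,195])*5)
plan([.4406,-.0137,.125],np.radians(102.5),10)"
```

```text
2.1 [ 0.4415 -0.0143  0.1797] 102.65 tilt [-0.0004 -0.0001] F [ 0.83 -0.06  0.3 ] op 0.0 [ 0.41  0.28 -0.59  2.05  0.2   0.87 -0.08]
2.2 [ 0.4423 -0.0114  0.1796] 102.93 tilt [0.0002 0.0024] F [-0.39  0.02 -0.43] op 0.0006 [ 0.41  0.28 -0.6   2.05  0.2   0.87 -0.08]
side [597.81220503 124.19245953]
top [414.11304214 407.4011098 ]
[[0.0, -0.01, 0.14], [-0.01, 0.0, 0.13], [0.0, -0.01, 0.14], [-0.01, 0.0, 0.14], [0.0, -0.01, 0.13], [-0.01, 0.0, 0.14], [0.0, -0.01, 0.14], [-0.01, 0.0, 0.13], [0.0, -0.01, 0.14], [-0.01, 0.0, 0.14]]
[np.float64(0.01), np.float64(0.01), np.float64(0.01), np.float64(0.01), np.float64(0.01), np.float64(0.01), np.float64(0.01), np.float64(0.01), np.float64(0.01), np.float64(0.01)]
end [ 0.4408 -0.0138  0.1248] 102.13
```

View pics/side1.png

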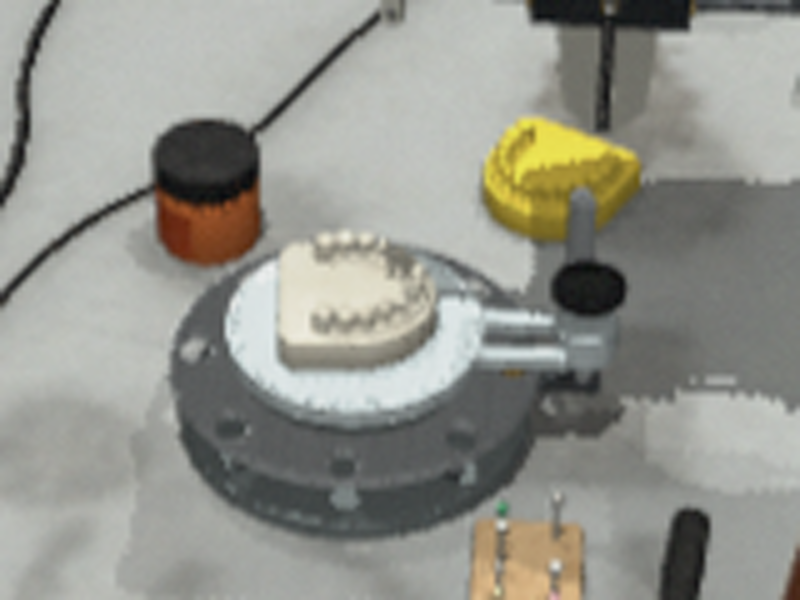

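View pics/top1.png

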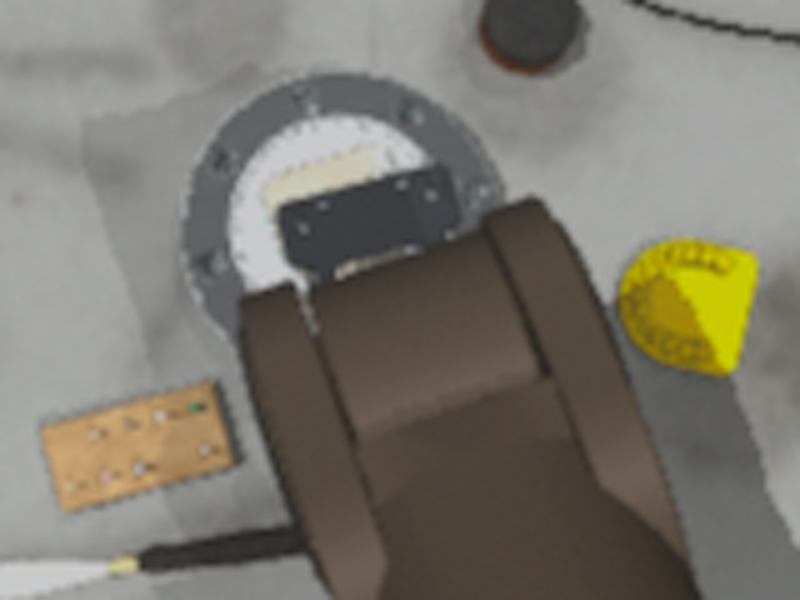

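Finger closed above the head: in the side view the tip is at (605,130), against a projected (598,124). It's straight over the head with clearance to the post, so I'll descend.

{"op": "step_arm", "data": {
  "travel": [
    [-0.02,0,0.2],
    [-0.02,0,0.2],
    [0,0,0.2],
    [0,0,0.2],
    [0,0,0.2],
    [0,0,0.2],
    [0,0,0.2],
    [0,0,0.2],
    [0,0,0.1],
    [0,0,0.1]
  ],
  "roll": [0,0,0,0,0,0,0,0,0,0]
}}

```text
t: 3.2
tcp_pos: [0.4418, -0.0169, 0.1077]
ee_rot: [-0.0, 0.626, 0.78, -0.0]
wrist_force: [0.6, 0.2, 0.6]
opening: 0.0006
```

```bash
python3 -c "
from h import *
import cv2
st()
for n in('side',):
    im=ctrl.capture(n)[:,:,::-1]; c=im[205:285,300:400]; cv2.imwrite(f'pics/{n}2.png',cv2.resize(c,None,fx=7,fy=7,interpolation=cv2.INTER_CUBIC))
st()"
```

```text
3.2 [ 0.4418 -0.0169  0.1077] 102.5 tilt [-0.0002  0.    ] F [0.59 0.16 0.63] op 0.0006 [ 0.35  0.39 -0.54  2.13  0.3   0.7  -0.18]
3.25 [ 0.4415 -0.0169  0.1073] 102.49 tilt [-0.0007  0.0001] F [-0.74  0.71 -1.25] op 0.0005 [ 0.35  0.39 -0.54  2.13  0.31  0.7  -0.18]
```

View pics/side2.png

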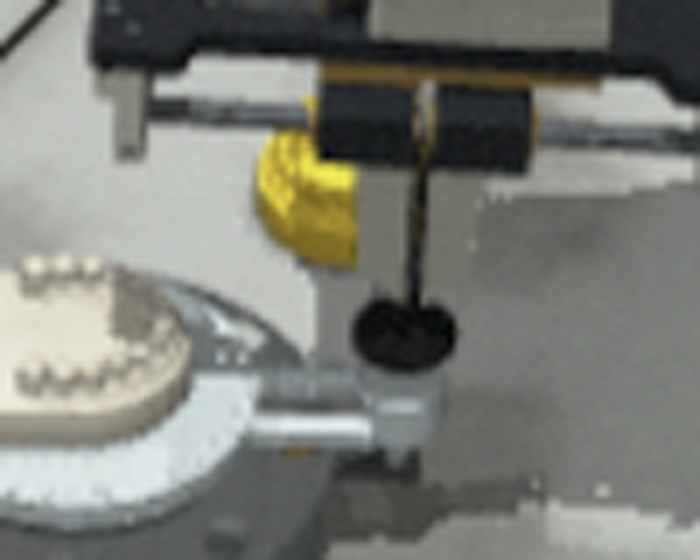

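```bash
python3 -c "
from h import *
p=np.array([.4415,-.0169,.1073]);a=np.radians(12.5)
for r in(.085,.095):
  for z in (.12,.13,.14,.155): print(r,z,(proj('side',[p[0]+r*np.cos(a),p[1]+r*np.sin(a),z])-[300,205])*7)"
```

```text
0.085 0.12 [130.80786061 185.55416488]
0.085 0.13 [131.06261186 158.97980868]
0.085 0.14 [131.31990431 132.14036736]
0.085 0.155 [131.71069154  91.3754288 ]
0.095 0.12 [ 97.21445978 183.49601581]
0.095 0.13 [ 97.30245052 156.92389034]
0.095 0.14 [ 97.39131857 130.0868267 ]
0.095 0.155 [97.52629453 89.32573918]
```

The gripper's end bracket is at about z 0.131, so it clears the model (top 0.083) with room to spare. Pressing now.

{"op": "step_arm", "data": {
  "travel": [
    [0.07,0,0],
    [0,0,0.05],
    [0,0,0.05],
    [0,0,0.05],
    [0,0,0.05],
    [0,0,0.05],
    [0,0,0.03],
    [0,0,0],
    [0,0,0],
    [0,0,0]
  ],
  "roll": [0,0,0,0,0,0,0,0,0,0]
}}

```text
t: 4.25
tcp_pos: [0.4413, -0.0142, 0.0971]
ee_rot: [0.0, 0.626, 0.78, 0.0]
wrist_force: [-1.4, -0.7, 5.6]
opening: 0.0004
```

```bash
python3 -c "
from h import *
import cv2
st()
for n in('side',):
    im=ctrl.capture(n)[:,:,::-1]; c=im[205:285,300:400]; cv2.imwrite(f'pics/{n}3.png',cv2.resize(c,None,fx=7,fy=7,interpolation=cv2.INTER_CUBIC))
st()"
```

```text
4.25 [ 0.4413 -0.0142  0.0971] 102.49 tilt [ 0.0003 -0.0002] F [-1.39 -0.71  5.62] op 0.0004 [ 0.34  0.4  -0.53  2.14  0.32  0.68 -0.2 ]
4.3 [ 0.4413 -0.0143  0.0971] 102.48 tilt [ 0.0003 -0.0002] F [-1.27  0.38  6.97] op 0.0006 [ 0.34  0.4  -0.53  2.14  0.32  0.68 -0.2 ]
```

View pics/side3.png

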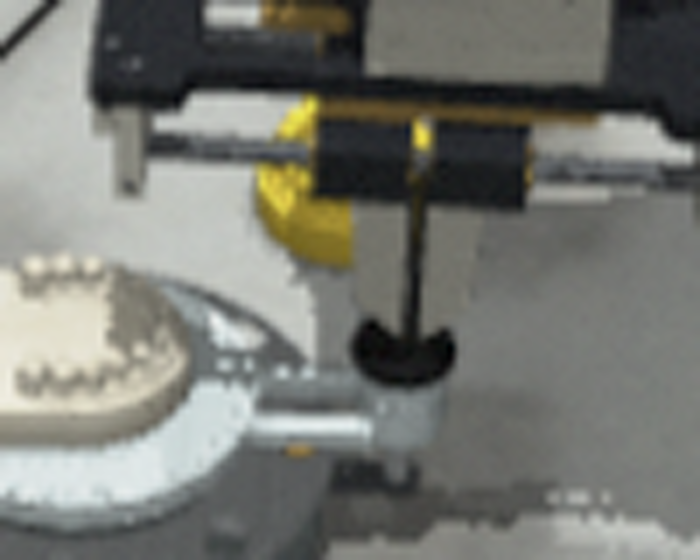

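The head went down about 17 px (roughly 6 mm) and the spring force is 6–7 N. I'll press 1.6 mm more and then swing around the axis.

```bash
python3 -c "
from h import *
C=np.array([.5337,.019]);a0=np.arctan2(-.0142-.019,.4413-.5337)
f=lambda s:np.array([*(C+.0982*np.array([np.cos(a0+s*np.radians(24)),np.sin(a0+s*np.radians(24))])),.0955])
plan(f,np.radians(126.5),8)"
```

```text
[[-0.13, 0.02, 0.04], [-0.12, 0.02, 0.0], [-0.13, 0.02, 0.0], [-0.13, 0.02, 0.0], [-0.12, 0.02, 0.0], [-0.13, 0.02, 0.0], [-0.13, 0.02, 0.0], [-0.12, 0.01, 0.0]]
[np.float64(-0.38), np.float64(-0.38), np.float64(-0.38), np.float64(-0.38), np.float64(-0.38), np.float64(-0.38), np.float64(-0.38), np.float64(-0.38)]
end [ 0.4625 -0.0489  0.0955] 126.8
```

{"op": "step_arm", "data": {
  "travel": [
    [0,0,0.04],
    [0,0,0],
    [-0.13,0.02,0],
    [-0.12,0.02,0],
    [-0.13,0.02,0],
    [-0.13,0.02,0],
    [-0.12,0.02,0],
    [-0.13,0.02,0],
    [-0.13,0.02,0],
    [-0.12,0.01,0]
  ],
  "roll": [0,0,-0.38,-0.38,-0.38,-0.38,-0.38,-0.38,-0.38,-0.38]
}}

```text
t: 5.3
tcp_pos: [0.4631, -0.0488, 0.0957]
ee_rot: [0.001, 0.447, 0.895, 0.0]
wrist_force: [0.4, 2.4, 6.6]
opening: 0.0004
```

```bash
python3 -c "
from h import *
import cv2
st()
for n in('side','top'):
    im=ctrl.capture(n)[:,:,::-1]; c=im[195:305,260:390]; cv2.imwrite(f'pics/{n}4.png',cv2.resize(c,None,fx=5,fy=5,interpolation=cv2.INTER_CUBIC))
st()"
```

```text
5.3 [ 0.4631 -0.0488  0.0957] 126.94 tilt [0.0013 0.0002] F [0.42 2.39 6.61] op 0.0004 [ 0.48  0.46 -0.63  2.08  0.4   0.72  0.23]
5.4 [ 0.4636 -0.0493  0.0957] 126.87 tilt [0.0019 0.0001] F [ 1.07 -0.71  6.76] op 0.0006 [ 0.48  0.46 -0.63  2.08  0.4   0.72  0.23]
```

View pics/side4.png

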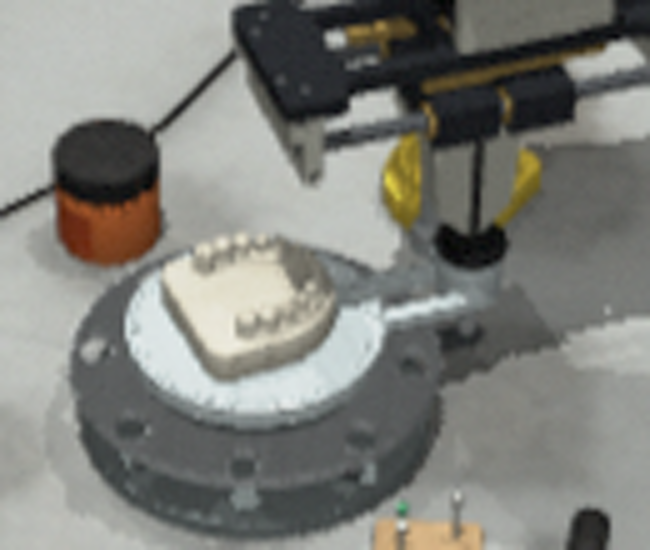

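View pics/top4.png

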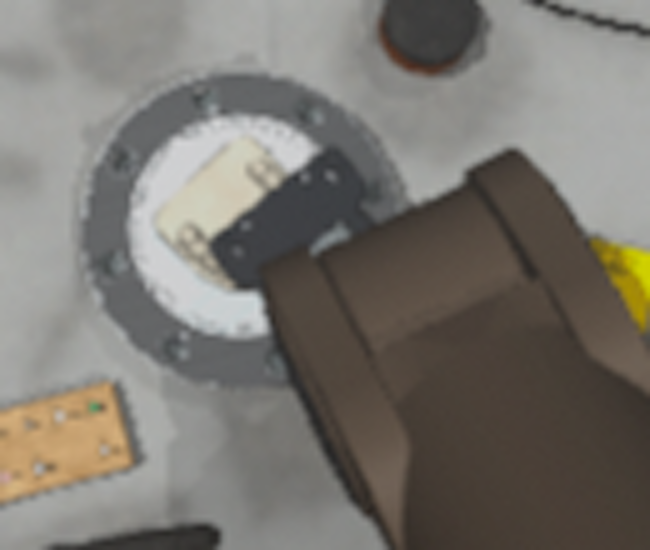

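The table is turning with the finger. The side view shows the head at about (354.4,244). I'll estimate its angle.

```bash
python3 -c "
from h import *
C=np.array([.5337,.019])
for v in (243,244,245):
  p=ray('side',354.4,v,.0767);d=p[:2]-C;print(p.round(4),np.hypot(*d),np.degrees(np.arctan2(d[1],d[0]))%360)
p=ctrl.get_obs()['tcp_pos'];d=p[:2]-C;print(np.hypot(*d),np.degrees(np.arctan2(d[1],d[0]))%360)
"
```

```text
[ 0.4561 -0.0367  0.0767] 0.09552857898168363 215.68267395552422
[ 0.4552 -0.0335  0.0767] 0.09439633270624566 213.77173967798288
[ 0.4544 -0.0302  0.0767] 0.093375326080013 211.82430109852
0.09781648874454328 224.25092971507107
```

```bash
cat >> h.py <<'E'
C=np.array([.5337,.019])
def orbit(deg,N,r=.098,z=None):
    o=ctrl.get_obs();p=o['tcp_pos'];d=p[:2]-C;a0=np.arctan2(d[1],d[0]);y,_=yaw_of(o['ee_rot']);z=z or p[2]
    print('now',np.hypot(*d),np.degrees(a0)%360)
    plan(lambda s:np.array([*(C+r*np.array([np.cos(a0+s*np.radians(deg)),np.sin(a0+s*np.radians(deg))])),z]),y+np.radians(deg),N)
E
python3 -c "
from h import *
orbit(14,7)"
```

```text
now 0.09781648874454328 224.25092971507107
[[-0.09, 0.01, 0.0], [-0.08, 0.01, 0.0], [-0.08, 0.01, 0.0], [-0.09, 0.02, 0.0], [-0.08, 0.01, 0.0], [-0.09, 0.01, 0.0], [-0.08, 0.01, 0.0]]
[np.float64(-0.25), np.float64(-0.25), np.float64(-0.25), np.float64(-0.25), np.float64(-0.25), np.float64(-0.25), np.float64(-0.25)]
end [ 0.482  -0.0643  0.0957] 140.87
```

{"op": "step_arm", "data": {
  "travel": [
    [0,0,-0.12],
    [0,0,-0.12],
    [0,0,-0.13],
    [-0.09,0.01,0],
    [-0.08,0.01,0],
    [-0.08,0.01,0],
    [-0.09,0.02,0],
    [-0.08,0.01,0],
    [-0.09,0.01,0],
    [-0.08,0.01,0]
  ],
  "roll": [0,0,0,-0.25,-0.25,-0.25,-0.25,-0.25,-0.25,-0.25]
}}

```text
t: 6.4
tcp_pos: [0.4799, -0.0637, 0.1102]
ee_rot: [-0.001, 0.334, 0.942, -0.0]
wrist_force: [-2.0, 1.2, 3.2]
opening: 0.0003
```

```bash
python3 -c "
from h import *
import cv2
st()
for n in('side','top'):
    im=ctrl.capture(n)[:,:,::-1]; c=im[195:305,260:390]; cv2.imwrite(f'pics/{n}5.png',cv2.resize(c,None,fx=5,fy=5,interpolation=cv2.INTER_CUBIC))
st();orbit(9,10)"
```

```text
6.4 [ 0.4799 -0.0637  0.1102] 140.92 tilt [-0.0016  0.    ] F [-1.98  1.19  3.18] op 0.0003 [ 0.55  0.48 -0.7   2.02  0.43  0.79  0.49]
6.5 [ 0.4803 -0.0639  0.1101] 140.84 tilt [-0.0008  0.0002] F [-1.84 -0.3   0.39] op 0.0008 [ 0.55  0.48 -0.7   2.02  0.43  0.79  0.49]
now 0.09857152851590033 237.2178992508031
[[-0.04, 0.02, 0.0], [-0.03, 0.0, 0.0], [-0.04, 0.01, 0.0], [-0.04, 0.0, 0.0], [-0.04, 0.01, 0.0], [-0.04, 0.0, 0.0], [-0.04, 0.01, 0.0], [-0.03, 0.0, 0.0], [-0.04, 0.01, 0.0], [-0.04, 0.0, 0.0]]
[np.float64(-0.11), np.float64(-0.11), np.float64(-0.11), np.float64(-0.11), np.float64(-0.11), np.float64(-0.11), np.float64(-0.11), np.float64(-0.11), np.float64(-0.11), np.float64(-0.11)]
end [ 0.4942 -0.0707  0.1101] 149.64
```

View pics/side5.png

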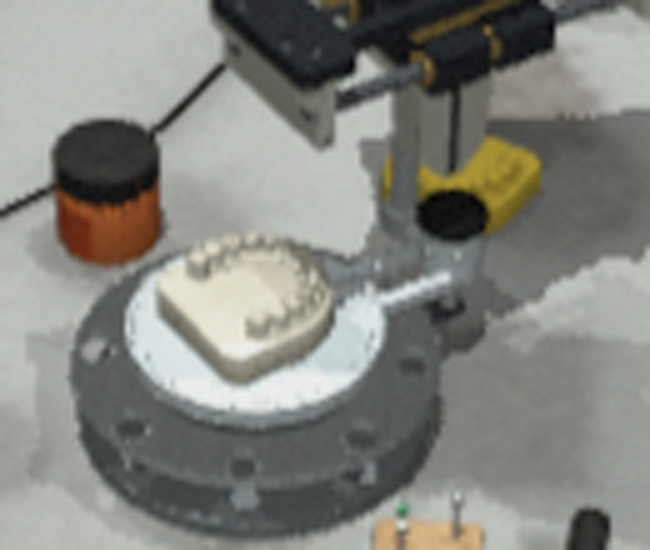

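View pics/top5.png

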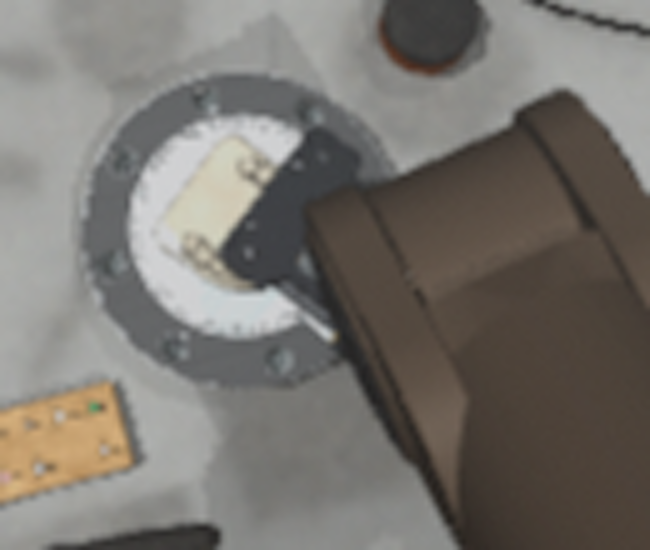

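{"op": "step_arm", "data": {
  "travel": [
    [-0.04,0.02,0],
    [-0.04,0,0],
    [-0.04,0.01,0],
    [-0.04,0,0],
    [-0.04,0.01,0],
    [-0.04,0,0],
    [-0.04,0.01,0],
    [-0.03,0,0],
    [-0.03,0.01,0],
    [-0.02,0,0]
  ],
  "roll": [-0.12,-0.12,-0.12,-0.12,-0.12,-0.12,-0.12,-0.1,-0.1,-0.07]
}}

```text
t: 7.5
tcp_pos: [0.4939, -0.0705, 0.11]
ee_rot: [-0.0, 0.261, 0.965, -0.0]
wrist_force: [-3.1, -0.9, -0.6]
opening: 0.0008
```

```bash
python3 -c "
from h import *
import cv2
p=ray('side',350.4,238,.0785);d=p[:2]-C;print('before',p.round(4),np.hypot(*d),np.degrees(np.arctan2(d[1],d[0]))%360)
st()
for n in('side',):
    im=ctrl.capture(n)[:,:,::-1]; c=im[195:305,260:390]; cv2.imwrite(f'pics/{n}6.png',cv2.resize(c,None,fx=6,fy=5.4545,interpolation=cv2.INTER_CUBIC))
st();orbit(4,10)"
```

```text
before [ 0.4682 -0.0483  0.0785] 0.0938904948949481 225.78576439373475
7.5 [ 0.4939 -0.0705  0.11  ] 149.74 tilt [-0.0002 -0.0001] F [-3.06 -0.94 -0.57] op 0.0008 [ 0.58  0.51 -0.73  1.99  0.46  0.82  0.63]
7.55 [ 0.494  -0.0705  0.1101] 149.76 tilt [0. 0.] F [-2.53  0.09 -0.88] op 0.0004 [ 0.58  0.51 -0.73  1.99  0.46  0.82  0.63]
now 0.09785989967760574 246.08448887747545
[[-0.02, 0.0, 0.0], [-0.01, 0.0, 0.0], [-0.02, 0.0, 0.0], [-0.02, 0.0, 0.0], [-0.02, 0.01, 0.0], [-0.01, 0.0, 0.0], [-0.02, 0.0, 0.0], [-0.02, 0.0, 0.0], [-0.01, 0.0, 0.0], [-0.02, 0.01, 0.0]]
[np.float64(-0.05), np.float64(-0.05), np.float64(-0.05), np.float64(-0.05), np.float64(-0.05), np.float64(-0.05), np.float64(-0.05), np.float64(-0.05), np.float64(-0.05), np.float64(-0.05)]
end [ 0.5004 -0.073   0.1101] 153.76
```

View pics/side6.png

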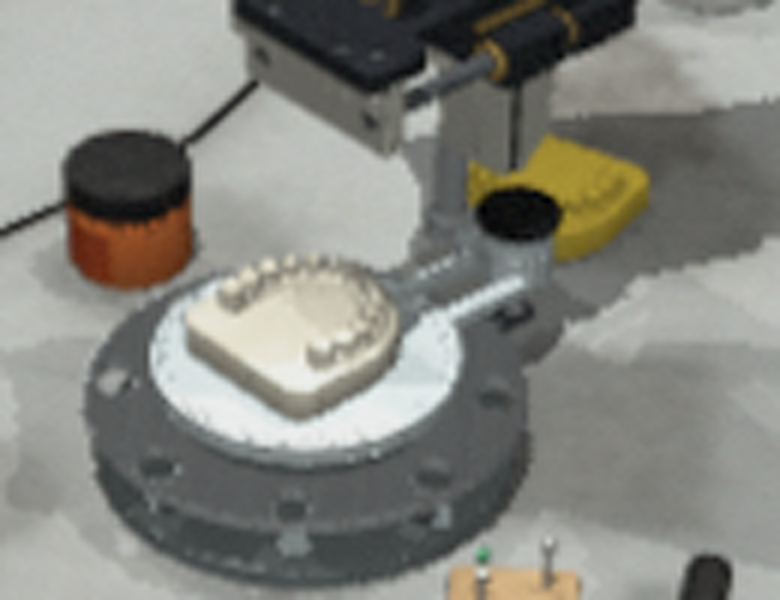

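{"op": "step_arm", "data": {
  "travel": [
    [-0.02,0,0],
    [-0.02,0,0],
    [-0.02,0,0],
    [-0.02,0,0],
    [-0.02,0.01,0],
    [-0.02,0,0],
    [-0.02,0,0],
    [-0.02,0,0],
    [-0.01,0,0],
    [0,0,0]
  ],
  "roll": [-0.05,-0.05,-0.05,-0.05,-0.05,-0.05,-0.05,-0.05,-0.05,0]
}}

```text
t: 8.55
tcp_pos: [0.5001, -0.0733, 0.1101]
ee_rot: [0.0, 0.231, 0.973, -0.0]
wrist_force: [-0.4, 1.4, -0.5]
opening: 0.0004
```

```bash
python3 -c "
from h import *
import cv2
for u,v,z in((346.3,234.05,.0785),):
  p=ray('side',u,v,z);d=p[:2]-C;print('before',p.round(4),np.hypot(*d),np.degrees(np.arctan2(d[1],d[0]))%360)
st()
for n in('side',):
    im=ctrl.capture(n)[:,:,::-1]; c=im[195:305,260:390]; cv2.imwrite(f'pics/{n}7.png',cv2.resize(c,None,fx=6,fy=5.4545,interpolation=cv2.INTER_CUBIC))
st();orbit(3,10)"
```

```text
before [ 0.4803 -0.0587  0.0785] 0.09426099461692022 235.4980082400598
8.55 [ 0.5001 -0.0733  0.1101] 153.3 tilt [ 0.0002 -0.    ] F [-0.45  1.42 -0.5 ] op 0.0004 [ 0.59  0.52 -0.74  1.97  0.47  0.83  0.69]
8.6 [ 0.5001 -0.0734  0.1101] 153.29 tilt [ 0.0002 -0.0001] F [-1.03  0.28  0.58] op 0.0001 [ 0.59  0.52 -0.74  1.97  0.47  0.83  0.69]
now 0.09827289919092334 250.02417096915713
[[-0.01, 0.01, 0.0], [-0.01, 0.0, 0.0], [-0.02, 0.0, 0.0], [-0.01, 0.0, 0.0], [-0.01, 0.0, 0.0], [-0.02, 0.01, 0.0], [-0.01, 0.0, 0.0], [-0.01, 0.0, 0.0], [-0.01, 0.0, 0.0], [-0.02, 0.0, 0.0]]
[np.float64(-0.04), np.float64(-0.04), np.float64(-0.04), np.float64(-0.04), np.float64(-0.04), np.float64(-0.04), np.float64(-0.04), np.float64(-0.04), np.float64(-0.04), np.float64(-0.04)]
end [ 0.5052 -0.0749  0.1101] 156.49
```

View pics/side7.png

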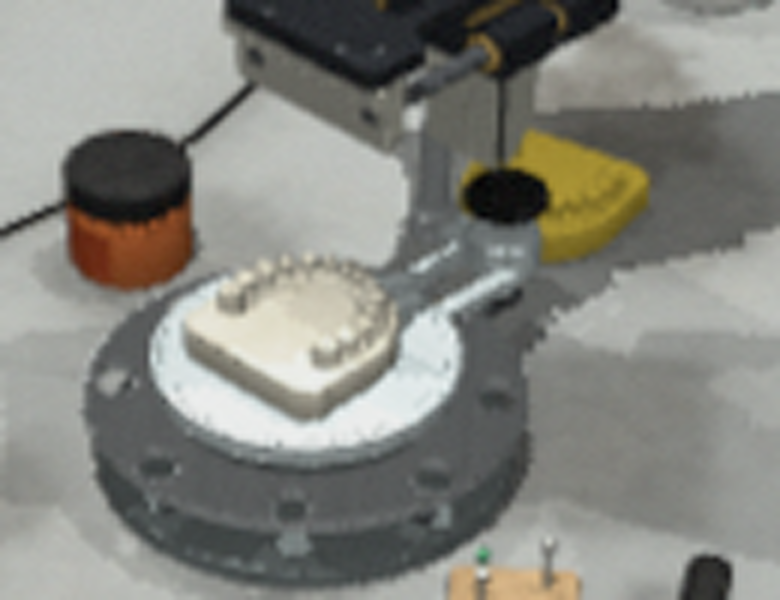

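```bash
python3 -c "
from h import *
for th in (234,236,237.5,239,241):
  for z in (.084,.0785):
    a=np.radians(th);x=proj('side',[*(C+.098*np.array([np.cos(a),np.sin(a)])),z]);print(th,z,((x-[260,195])*[6,5.4545]).round(1))
# reference at start
a=np.radians(192.5);x=proj('side',[*(C+.098*np.array([np.cos(a),np.sin(a)])),.084]);print(x,'meas 357.8 252.8')
"
```

```text
234 0.084 [530.8 201.9]
234 0.0785 [530.2 212.7]
236 0.084 [524.7 197.6]
236 0.0785 [524.2 208.4]
237.5 0.084 [520.1 194.4]
237.5 0.0785 [519.5 205.2]
239 0.084 [515.3 191.4]
239 0.0785 [514.8 202.2]
241 0.084 [508.7 187.4]
241 0.0785 [508.2 198.2]
[358.63247594 252.01471599] meas 357.8 252.8
```

The head now looks higher against its sleeve, so the pin appears to have popped up. I'll back the finger off and look without obstruction.

{"op": "step_arm", "data": {
  "travel": [
    [0.1,0,0],
    [0.1,0,0],
    [0.1,0,-0.05],
    [0,0,-0.3],
    [0,0,-0.7],
    [0,0,-0.9],
    [0,-0.5,-0.7],
    [0,-0.8,-0.5],
    [0,-0.9,0],
    [0,-0.9,0]
  ],
  "roll": [0,0,0,0,0,0,0,0,0,0]
}}

```text
t: 9.6
tcp_pos: [0.4335, -0.1796, 0.2379]
ee_rot: [0.001, 0.231, 0.973, -0.0]
wrist_force: [0.7, -0.9, -0.3]
opening: 0.0004
```

{"op": "step_arm", "data": {
  "travel": [
    [0,-0.9,0],
    [0,-0.8,0],
    [0,-0.5,0],
    [0,0,0],
    [0,0,0],
    [0,0,0],
    [0,0,0],
    [0,0,0],
    [0,0,0],
    [0,0,0]
  ],
  "roll": [0,0,0,0,0,0,0,0,0,0]
}}

```text
t: 10.6
tcp_pos: [0.3942, -0.257, 0.2361]
ee_rot: [0.0, 0.231, 0.973, 0.0]
wrist_force: [-0.9, 0.4, -0.7]
opening: 0.0005
```

```bash
python3 -c "
from h import *
import cv2
st()
for n in('side','top'):
    im=ctrl.capture(n)[:,:,::-1]; cv2.imwrite(f'pics/{n}8f.png',im); c=im[195:305,260:390]; cv2.imwrite(f'pics/{n}8.png',cv2.resize(c,None,fx=6,fy=5.4545,interpolation=cv2.INTER_CUBIC))
"
```

```text
10.6 [ 0.3942 -0.257   0.2361] 153.32 tilt [0.     0.0001] F [-0.93  0.44 -0.73] op 0.0005 [ 1.12  0.3  -0.81  1.9   0.25  1.05  1.32]
```

View pics/side8.png

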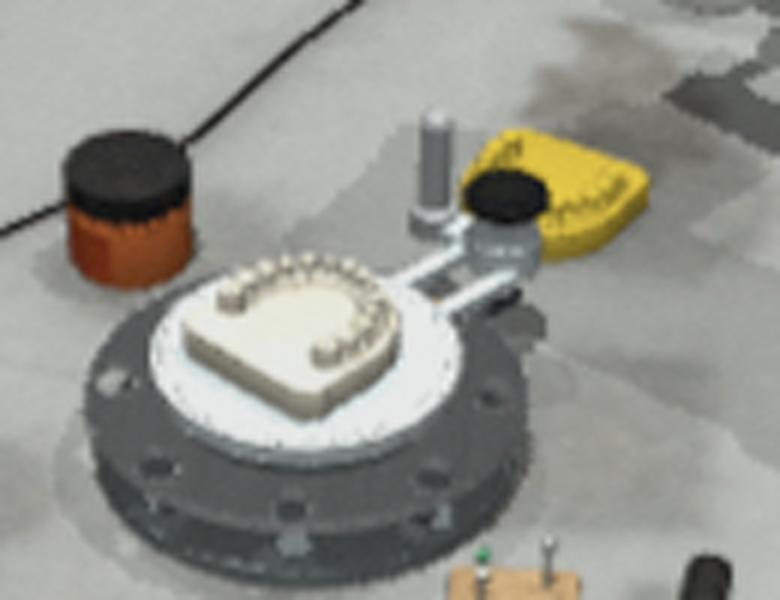

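View pics/top8.png

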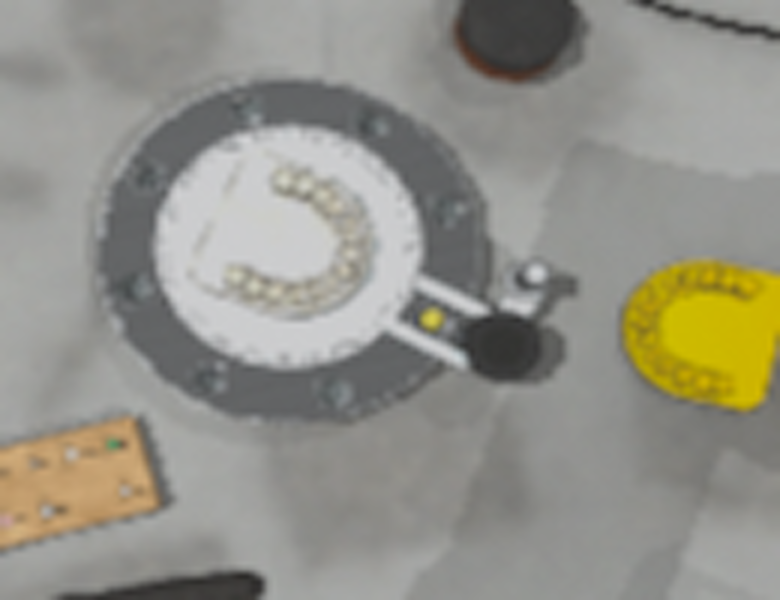

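View pics/top8f.png

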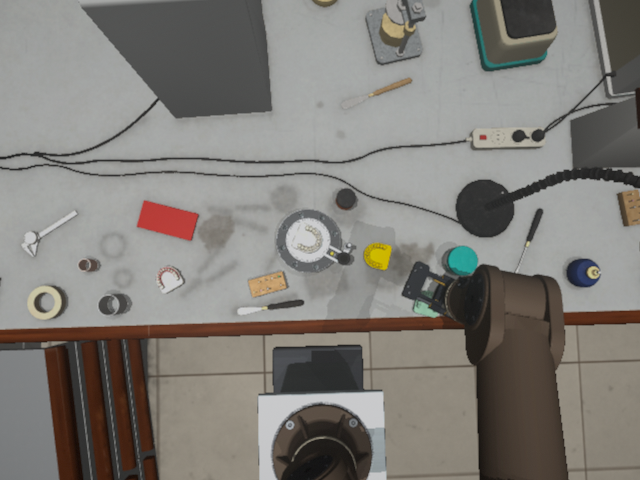

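```bash
python3 -c "
from h import *
import cv2
def cent(f,box,fn):
    im=cv2.imread(f).astype(float);x0,y0,x1,y1=box;c=im[y0:y1,x0:x1];w=fn(c);n=w.sum();ys,xs=np.mgrid[y0:y1,x0:x1];return np.array([(xs*w).sum()/n,(ys*w).sum()/n]),n
yel=lambda c:np.clip(np.minimum(c[...,1],c[...,2])-c[...,0]-40,0,None)
blk=lambda c:np.clip(55-c.max(2),0,None)
T={}
for k,tf,sf,yb,hb,sb in (('start','pics/top0.png','pics/side0.png',(310,260,322,272),(308,268,328,288),(348,244,368,262)),('now','pics/top8f.png','pics/side8f.png',(326,248,337,258),(334,248,354,268),(334,220,354,236))):
    y,n=cent(tf,yb,yel);h,m=cent(tf,hb,blk);s,l=cent(sf,sb,blk)
    p=ray('top',*y,.045)[:2]-C;q=ray('top',*h,.084)[:2]-C;r=ray('side',*s,.084)[:2]-C
    A=lambda d:(np.hypot(*d).round(4),(np.degrees(np.arctan2(d[1],d[0]))%360).round(2))
    print(k,'pin',y.round(2),A(p),'head top',h.round(2),A(q),'side',s.round(2),A(r))
    # triangulate
    from scipy.optimize import least_squares
    f=lambda X:np.r_[proj('top',X)-h,proj('side',X)-s]
    R=least_squares(f,[.45,0,.084]);print('tri',R.x.round(4),A(R.x[:2]-C),R.fun.round(2))
"
```

```text
start pin [314.92 266.45] (np.float64(0.0669), np.float64(192.26)) head top [318.29 277.91] (np.float64(0.0964), np.float64(192.71)) side [357.49 252.67] (np.float64(0.0957), np.float64(191.09))
tri [ 0.44   -0.0022  0.0817] (np.float64(0.096), np.float64(192.73)) [-0.04 -0.16  0.15  0.01]
now pin [331.45 253.08] (np.float64(0.0653), np.float64(239.31)) head top [343.42 258.11] (np.float64(0.096), np.float64(239.79)) side [344.07 231.06] (np.float64(0.0927), np.float64(239.07))
tri [ 0.4863 -0.064   0.0813] (np.float64(0.0956), np.float64(240.25)) [-0.08 -0.32  0.29  0.02]
```

```bash
python3 -c "
from h import *
a=np.array([.440,-.0022]);b=np.array([.4863,-.064]);print('head chord rad',2*np.arcsin(np.hypot(*(a-b))/2/.098))
p=ray('top',314.92,266.45,.045);q=ray('top',331.45,253.08,.045);print('pin chord rad',2*np.arcsin(np.hypot(*(p-q)[:2])/2/.068))
st();print(ctrl.close_job())"
```

```text
head chord rad 0.8099148836513473
pin chord rad 0.7976599871796904
10.7 [ 0.3941 -0.2571  0.2361] 153.3 tilt [-0.      0.0001] F [ 0.16 -0.3  -0.98] op 0.0006 [ 1.12  0.3  -0.81  1.9   0.25  1.05  1.32]
the job is handed in; nothing more can be done
None
```

I turned the jaw model one hole on and handed the job in at about 10.7 s; no verdict was reported. With the closed fingertips I pressed the plunger (about 7 N) and swung the arm counter-clockwise. Part-way I lifted off the head and pushed on the thumb post until the pin sprang up in the next hole. Then I backed the hand off.

**Last checks:**
- **Plunger:** the head is at 81.3 mm by triangulation, against 81.7 mm at the start, so the plunger is up. Both readings are about 2 mm below the stated 84 mm, which I took as calibration error.
- **Table angle:** the readings disagree slightly. Chord measurements gave 0.80 and 0.81 rad, while the angle about my estimated axis gave about 0.82 rad. The table probably rests at the counter-clockwise end of the pin's play. All readings are within the 0.735–0.835 window, though the last is close to its upper edge.
- **Model and bench:** by eye, the model stands on the middle of the table and the other bench objects near the turntable are where they were. The gripper hides part of the green model in the last top view. I did not measure these positions.
- **Hand:** it is clear at a height of 0.236 m, with the wrist force at about 1 N, which is noise level.

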